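# Steady the casting board and close the mould

### The job

Get the mould ready for pouring. The casting board rocks because one of its four feet is wound up too short: screw that foot down until the board stands level and firm on all four feet. Then gently close the mould with the upper half that belongs to it, right way round and flush on its keys, and leave the other upper half and the things around as they are.

Things in the scene. Friction and masses are not known exactly. Their poses are not given: they have to be found in the camera images.
- board: levelling board for casting: aluminium plate 260 mm (its x) by 210 mm (its y), 12 mm thick, about 2.4 kg, lying loose on four screw feet, its top face 45 mm above the bench when all screws read 0. Origin below the plate's centre at bench level, z up; a brass-rimmed round spirit level is let into the +x side
- deck (a point): centre of the board's top face
- screw_a (a joint): turn of the screw foot at the corner towards the board's +x and +y, (+105, +80) mm in the board's frame, in rad (-5 to 2.4). Grows when its knob is turned clockwise seen from above; knob, stem and foot then go down through the plate, 10 mm per full turn. Stays where left, friction 0.1 N m. Equal readings of the four = equal leg lengths; one is wound up 4 to 6 mm, the others differ by up to 1 mm
- knob_a (a point): middle of the black ribbed round hand knob of that screw: 48 mm in diameter (50 over the ribs), 28 mm high, upright axis, 26 mm above the plate's top face at reading 0 and higher when wound up; free space of 12 mm under it at reading 0; a white line on top shows its turn
- foot_a: round foot of that screw, 40 mm in diameter, rubber sole that gives 1 mm per 16 N; origin at the middle of its underside: near bench level when it stands, higher when it hangs. Board and mould weigh some 34 N; a leg may be about 1.5 mm longer or shorter than a true plane needs before a foot barely bears
- screw_b (a joint): turn of the screw foot at the corner towards -x and +y, (-105, +80) mm in the board's frame, in rad (-5 to 2.4). Grows when its knob is turned clockwise seen from above; knob, stem and foot then go down through the plate, 10 mm per full turn. Stays where left, friction 0.1 N m. Equal readings of the four = equal leg lengths; one is wound up 4 to 6 mm, the others differ by up to 1 mm
- knob_b (a point): middle of the black ribbed round hand knob of that screw: 48 mm in diameter (50 over the ribs), 28 mm high, upright axis, 26 mm above the plate's top face at reading 0 and higher when wound up; free space of 12 mm under it at reading 0; a white line on top shows its turn
- foot_b: round foot of that screw, 40 mm in diameter, rubber sole that gives 1 mm per 16 N; origin at the middle of its underside: near bench level when it stands, higher when it hangs. Board and mould weigh some 34 N; a leg may be about 1.5 mm longer or shorter than a true plane needs before a foot barely bears
- screw_c (a joint): turn of the screw foot at the corner towards -x and -y, (-105, -80) mm in the board's frame, in rad (-5 to 2.4). Grows when its knob is turned clockwise seen from above; knob, stem and foot then go down through the plate, 10 mm per full turn. Stays where left, friction 0.1 N m. Equal readings of the four = equal leg lengths; one is wound up 4 to 6 mm, the others differ by up to 1 mm
- knob_c (a point): middle of the black ribbed round hand knob of that screw: 48 mm in diameter (50 over the ribs), 28 mm high, upright axis, 26 mm above the plate's top face at reading 0 and higher when wound up; free space of 12 mm under it at reading 0; a white line on top shows its turn
- foot_c: round foot of that screw, 40 mm in diameter, rubber sole that gives 1 mm per 16 N; origin at the middle of its underside: near bench level when it stands, higher when it hangs. Board and mould weigh some 34 N; a leg may be about 1.5 mm longer or shorter than a true plane needs before a foot barely bears
- screw_d (a joint): turn of the screw foot at the corner towards +x and -y, (+105, -80) mm in the board's frame, in rad (-5 to 2.4). Grows when its knob is turned clockwise seen from above; knob, stem and foot then go down through the plate, 10 mm per full turn. Stays where left, friction 0.1 N m. Equal readings of the four = equal leg lengths; one is wound up 4 to 6 mm, the others differ by up to 1 mm
- knob_d (a point): middle of the black ribbed round hand knob of that screw: 48 mm in diameter (50 over the ribs), 28 mm high, upright axis, 26 mm above the plate's top face at reading 0 and higher when wound up; free space of 12 mm under it at reading 0; a white line on top shows its turn
- foot_d: round foot of that screw, 40 mm in diameter, rubber sole that gives 1 mm per 16 N; origin at the middle of its underside: near bench level when it stands, higher when it hangs. Board and mould weigh some 34 N; a leg may be about 1.5 mm longer or shorter than a true plane needs before a foot barely bears
- mould_base: lower half of a two-part hard plaster mould, cream, 130 mm (x) by 56 mm (y) by 36 mm high, 0.42 kg, lying on the board, with the stepped hollow of a turned finial in its flat upper face. Three conical keys, 11 mm in diameter and 12 mm high, stand up from that face at (45, 22), (-45, 22) and (28, -22) mm. Origin: centre of the underside, z up
- base_face (a point): centre of the lower half's upper (parting) face, 36 mm above its underside
- base_end (a point): middle of the +x end edge of the parting face, 65 mm from its centre
- mould_top: the matching upper half: cream plaster block 130 (x) by 56 (y) by 34 mm high, 0.4 kg, right way up on the bench. Three full-height notches 16 mm wide, 13.5 mm deep, open to the long sides at x = 45 and -45 (+y side) and 28 mm (-y side), go over the keys with 2 mm of play. Sides plain within 18 mm of the middle. 18 mm pouring hole at x = 20 mm. Origin: centre of underside, z up
- top_end (a point): middle of the +x end edge of the upper half's underside, 65 mm from its centre; it meets base_end when the mould is closed
- other_top: upper half of another mould, same size and plaster; its three notches are elsewhere (x = 25 mm on its +y side, x = 50 and -25 mm on its -y side; pouring hole at x = -32 mm), so it cannot close on this lower half. Origin: centre of the underside
- size_bottle: teal plastic jar with a white cap, 62 mm in diameter, 130 mm tall, standing; origin at the middle of its underside
- water_glass: empty drinking glass, 66 mm in diameter, 72 mm tall, standing; origin at the middle of its underside
- palette_knife: palette knife with wooden handle, 200 mm long, 20 mm wide, lying flat, blade to its +x; origin on the bench below its middle
Not all that is in view belongs to the job. What is shaped like the mould_top but purple is not meant.

How it is judged:
On the way, in this order (a step that is already met when the one before it is completed fails the run):
1. the board stands firm: level within 0.015 rad, each of its four feet presses on the bench with more than 2.5 N, and nothing holds it (contact force between each of foot_a, foot_b, foot_c, foot_d and anything else above 2.5 N and angle between board's own z axis and vertical below 0.015 rad and contact force between each of the arm, the fingers and board below 0.1 N), for 0.3 s.
2. the mould is closed: the matching upper half lies flush on the lower half, right way round (horizontal distance between mould_top and base_face below 0.004 m and horizontal distance between top_end and base_end below 0.005 m and z of mould_top in the frame of base_face between -0.002 and 0.002 m and z of mould_base in the frame of deck below 0.002 m and angle between the z axis of mould_top and the z axis of mould_base, either way round below 0.03 rad), for 0.2 s.
At the end, for the whole second after the job is handed in: Board level within 0.015 rad, each of its four feet pressing on the bench with over 2.5 N; the matching upper half on the lower half on the board, within 2 mm of flush and 4 mm of centred, its +x end within 5 mm of the lower half's; all at rest (all of step 2 and contact force between each of foot_a, foot_b, foot_c, foot_d and anything else above 2.5 N and angle between board's own z axis and vertical below 0.015 rad and linear speed of each of mould_top, board below 0.01 m/s); the robot touches nothing.
It fails at once if the upper half is let fall onto the lower half (from more than about 6 mm) (horizontal distance between mould_top and base_face below 0.03 m and linear speed of mould_top above 0.35 m/s and contact force between the fingers and mould_top below 0.5 N).
It fails at once if the other upper half is moved more than 30 mm (distance of other_top from where it was at the start of the episode above 0.03 m).
It fails at once if the jar, the glass or the palette knife is moved more than 30 mm (distance of any of size_bottle, water_glass, palette_knife from where it was at the start of the episode above 0.03 m).
It fails at once if the plaster halves are knocked or pressed together with more than 45 N (contact force between mould_top and mould_base above 45 N).
It also fails if it takes over 61 s, if anything falls off the work surface, if the arm or the gripper's body presses on something with over 40 N, if the wrist force passes 120 N, or if a joint passes its speed limit or range.

### The arm

A 6-joint arm with a two-finger parallel gripper is mounted at the origin on the work surface. World frame = base frame: x ahead of the robot, y to its left, z up, the work surface at z = 0. Lengths are in m, angles in rad, forces in N, time in s.
With the tool pointing down it reaches from about 0.375 to 0.925 m from the base axis. Payload 5.7 kg.
Tool frame: the origin (TCP) lies midway between the tips of the shut fingers; the grasp point (between the pads) lies 19 mm behind it; z points along the fingers, y is the line along which they close (so a half turn about z gives the same grasp; the last joint's range is limited). The gripper opens to 88 mm and grips with 3 to 60 N. Pads are 20 mm wide; open, the fingers measure 115 mm over their backs; the gripper's body (75 mm by 178 mm) begins 61 mm behind the grasp point.
Start: joints at [1.155, 0.359, 1.51, -0, 1.272, -0.115], TCP at [0.178, 0.573, 0.223] pointing down, gripper open.
Joint ranges: [-2.97, 2.97], [-1.01, 2.36], [0.21, 2.38], [-0.96, 4.11], [0.2, 2.71], [-2.98, 2.98]. Speed limits (rad/s): [2.39, 2.39, 3.14, 3.14, 3.14, 3.14].

### API

Orientations are given as a unit quaternion [x, y, z, w].
In Python, from bench import move_ptp, servo_line, goto_joints, move_gripper, sleep, inverse_kinematics, capture, PlanningError, close_job, spot_in, silhouettes, current_clock, current_joint_pos, current_qvel, current_joint_torque, current_position, current_orientation, current_force, current_torque, current_finger_gap, current_grip_force gives the robot as it stands. Calls block until the motion is done:
- move_ptp(position, orientation): joint-space move of the TCP to a pose.
- servo_line(position, orientation=None, rate=0.15, contact_N=None): straight line of the TCP; orientation=None keeps the orientation; rate is the mean speed in m/s. With contact_N (N) it stops when the force on the tool has changed by that much, and returns True; else False.
- goto_joints(angles): joint-space move.
- move_gripper(opening): finger opening in m; the grip force is fixed at half the most; returns when the fingers have stopped.
- sleep(seconds).
- inverse_kinematics(position, orientation): joint angles nearest the present ones, or None.
- capture(name): name is "side" or "top" or "wrist"; returns a dict with "image" (420x560x3 uint8, blue, green, red), "range_z" (420x560 float32, m along the optical axis (not along the pixel's ray), 0 where there is no reading), "intrinsics" (3x3 intrinsics, pixels), "R" (3x3) and "t" (3): a world point X has camera coordinates R X + t. Camera axes: x right, y down, z forward; pixel columns grow to the right and rows downward; lengths in m; the calibration is good to about 2 mm. The wrist camera is an equidistant fisheye: a pixel r from the principal point sees the ray r / f radians off the axis. A picture is of the moment at which its call begins.
A pose or a line that the arm cannot do raises PlanningError and nothing moves.
- close_job(): hands the job in; it is judged then, once.
Trained networks look in the newest picture that a camera, given by its name, has taken for a name from the list of things; names that differ only in an ending like _2 or _b are one class to them, and where a whole thing is asked for, a point or a joint stands for the part that bears it (a point fixed in the world has none). Each returns a list of dicts, best first, with "conf" (0 to 1); they miss things now and then, are a little off and sometimes report something else, mostly with a low value. They report only what shows in the picture. A call takes as long as a camera call. They do not tell look-alikes from the thing itself.
- spot_in(camera, query): "xy" ([column, row] in pixels, amid what is visible of it).
- silhouettes(camera, query): "region" (420x560 bool, what is visible of it) and "xy" ([column, row] in pixels, amid what is visible of it).
Readings, each from a call of its own:
- current_clock(): time.
- current_joint_pos(): joint angles.
- current_qvel(): joint speeds.
- current_joint_torque(): joint torques, N m.
- current_position(): TCP position.
- current_orientation(): TCP orientation.
- current_force(): force on the tool from outside, world axes, zero at the start.
- current_torque(): the same for the moment, N m.
- current_finger_gap(): finger opening in m.
- current_grip_force(): force on a finger pad.
Only numpy, scipy, OpenCV 4.12 (cv2) and the standard library are available. Lean on these libraries where they do the work, as an engineer would, in place of code of your own. Each camera call takes 0.05 s, during which the arm holds its last target. There are 200 camera calls.

## Working session

There is one attempt and no reset: what is moved stays moved. The work goes in short steps, each a Python script; the robot and the scene stay as the last script left them, time stands still between calls to the robot, and variables do not carry over. Pictures are saved under pics/ and viewed, at most 10 in all, crops included, and the job is handed in when it is done.

```bash
ls; mkdir -p pics; python3 - <<'E'
from bench import *
import cv2,numpy as np
print(current_clock())
a=capture("top");cv2.imwrite("pics/top0.png",a["image"])
b=capture("side");cv2.imwrite("pics/side0.png",b["image"])
np.savez("top0.npz",**a);np.savez("side0.npz",**b)
for c in (a,b): print(c["intrinsics"].tolist(),c["R"].round(3).tolist(),c["t"].round(3).tolist())
for q in ["knob_a","mould_base","mould_top","size_bottle","water_glass","palette_knife","board"]:
  print(q,[(np.round(d["xy"]).tolist(),round(d["conf"],2)) for d in spot_in("top",q)])
print(current_clock())
E
```

```text
pics
0.0
[[487.92785641740045, 0.0, 275.0791599773641], [0.0, 487.92785641740045, 207.63511502444757], [0.0, 0.0, 1.0]] [[-0.022, -1.0, 0.006], [-0.989, 0.02, -0.145], [0.145, -0.009, -0.989]] [0.013, 0.512, 1.474]
[[455.8138816427808, 0.0, 281.5045455271284], [0.0, 455.8138816427808, 210.69416913204572], [0.0, 0.0, 1.0]] [[0.824, -0.567, 0.002], [-0.283, -0.414, -0.865], [0.491, 0.712, -0.502]] [-0.414, 0.208, 1.134]
knob_a [([223.0, 239.0], 0.76), ([256.0, 157.0], 0.62), ([204.0, 169.0], 0.59), ([272.0, 221.0], 0.47)]
mould_base [([239.0, 193.0], 0.58)]
mould_top [([329.0, 270.0], 0.85), ([346.0, 219.0], 0.84)]
size_bottle [([324.0, 136.0], 0.89)]
water_glass [([390.0, 153.0], 0.92)]
palette_knife [([142.0, 225.0], 0.92), ([343.0, 219.0], 0.53), ([395.0, 209.0], 0.5)]
board [([234.0, 201.0], 0.8)]
0.45
```

View pics/top0.png

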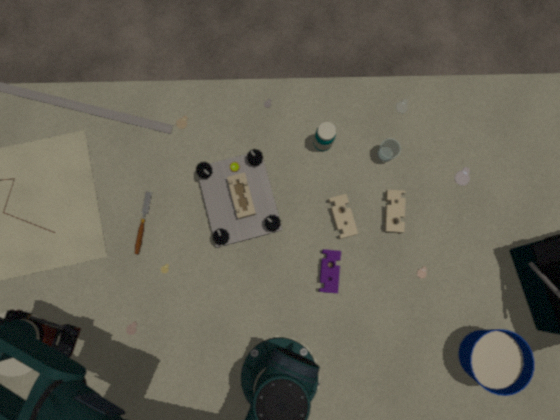

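View pics/side0.png

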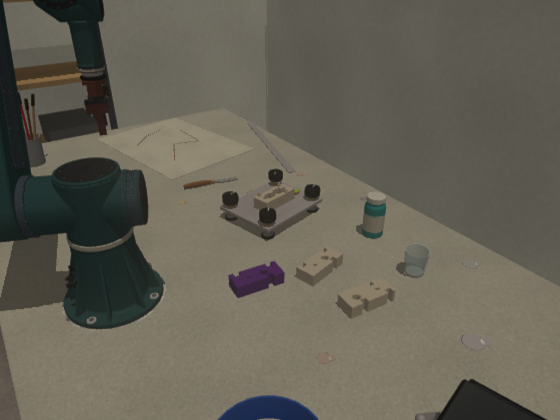

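```bash
cat > h.py <<'E'
from bench import *
import cv2,numpy as np
from scipy.spatial.transform import Rotation as Ro
def pts(c,mask=None):
    """world points of all pixels (420x560x3), NaN where no depth"""
    K,R,t,z=c["intrinsics"],c["R"],c["t"],c["range_z"].astype(float)
    v,u=np.mgrid[0:420,0:560]
    x=(u-K[0,2])/K[0,0];y=(v-K[1,2])/K[1,1]
    if c.get("fish"):
        th=np.hypot(x,y);s=np.where(th>1e-9,np.tan(th)/np.maximum(th,1e-9),1);x,y=x*s,y*s
    P=np.stack([x*z,y*z,z],-1);P[z<=0]=np.nan
    return (P-t)@R
def down(yaw):
    """tool z down, tool y (closing line) at angle yaw+90deg, tool x at yaw"""
    return Ro.from_matrix(np.array([[np.cos(yaw),np.sin(yaw),0],[np.sin(yaw),-np.cos(yaw),0],[0,0,-1]]).T.T).as_quat()
E
python3 - <<'E'
from h import *
a=dict(np.load("top0.npz"));im=a["image"];P=pts(a)
cv2.imwrite("pics/crop1.png",cv2.resize(im[140:260,190:410],None,fx=3.6,fy=3.6,interpolation=cv2.INTER_CUBIC))
for n,(u,v) in dict(ka=(204,170),kb=(221,237),kc=(272,223),kd=(256,157),base=(241,196),A=(343,216),B=(395,211),bot=(325,130),glass=(388,152),knife=(142,225),bench=(300,200),plate1=(215,200),plate2=(262,190),pl3=(230,170),pl4=(245,230)).items():
  w=P[v-2:v+3,u-2:u+3].reshape(-1,3);print(n,np.nanmedian(w,0).round(4),np.nanstd(w[:,2]).round(4))
print(current_position(),current_orientation())
E
```

```text
ka [0.6233 0.2145 0.0901] 0.0027
kb [0.4199 0.1648 0.0849] 0.003
kc [0.458  0.0124 0.086 ] 0.003
kd [0.6617 0.0569 0.0846] 0.0031
base [0.5452 0.105  0.0662] 0.0046
A [ 0.4817 -0.208   0.035 ] 0.0033
B [ 0.4935 -0.3705  0.0348] 0.0036
bot [ 0.7274 -0.1507  0.1317] 0.002
glass [ 0.6894 -0.3663  0.0064] 0.0033
knife [0.4687 0.418  0.015 ] 0.0053
bench [ 0.5399 -0.0784  0.0013] 0.0035
plate1 [0.5382 0.1868 0.0436] 0.0036
plate2 [0.5671 0.0412 0.0434] 0.0033
pl3 [0.632  0.1396 0.044 ] 0.0048
pl4 [0.4432 0.0955 0.0455] 0.0035
[0.17772558 0.5729712  0.22254689] [ 1.49832332e-01  9.88711410e-01 -1.35899000e-04 -3.75238721e-05]
```

View pics/crop1.png

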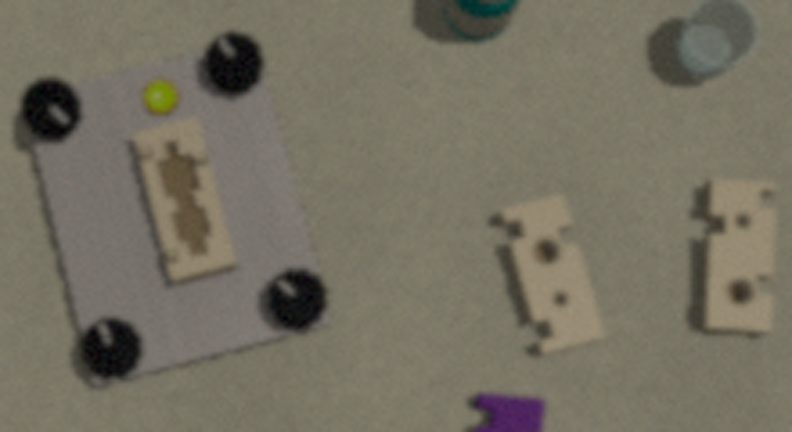

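Top view: board at (235,200) with its spirit level (235,167) at the +x side, so knobs are a (204,170), b (221,237), c (272,223), d (256,157). Upper-half candidates are (343,216), (395,211) and purple (329,270). The crop shows that (343,216) has two left notches near its ends, one right notch and its hole towards +x, so it is mould_top. (395,211) has one left and two right notches and its hole at the lower end, so it is other_top. Knob a sits about 5 mm higher and its line is turned about half a turn, so a is the short foot.

```bash
python3 - <<'E'
from h import *
for n,p in dict(ka=(.62,.21,.12),A=(.48,-.208,.06),base=(.545,.105,.12)).items():
  for y in np.arange(-3,3.2,.75):
    q=inverse_kinematics(p,down(y)); print(n,round(y,2),None if q is None else np.round(q,2).tolist())
move_ptp((.52,.11,.33),down(1.57))
a=capture("wrist");a["fish"]=1
print(current_joint_pos().round(2),current_clock(),"cam",(-a["R"].T@a["t"]).round(3),a["R"].round(2).tolist(),a["intrinsics"].round(1).tolist())
np.savez("w1.npz",**a);cv2.imwrite("pics/w1.png",a["image"])
E
```

```text
ka -3.0 [0.22, 0.53, 1.49, -0.0, 1.12, -1.49]
ka -2.25 [0.22, 0.53, 1.49, -0.0, 1.12, -2.24]
ka -1.5 None
ka -0.75 [0.22, 0.53, 1.49, -0.0, 1.12, 2.54]
ka 0.0 [0.22, 0.53, 1.49, -0.0, 1.12, 1.79]
ka 0.75 [0.22, 0.53, 1.49, -0.0, 1.12, 1.04]
ka 1.5 [0.22, 0.53, 1.49, -0.0, 1.12, 0.29]
ka 2.25 [0.22, 0.53, 1.49, -0.0, 1.12, -0.46]
ka 3.0 [0.22, 0.53, 1.49, -0.0, 1.12, -1.21]
A -3.0 [-0.54, 0.46, 1.84, -0.0, 0.84, -2.25]
A -2.25 None
A -1.5 [-0.54, 0.46, 1.84, -0.0, 0.84, 2.53]
A -0.75 [-0.54, 0.46, 1.84, -0.0, 0.84, 1.78]
A 0.0 [-0.54, 0.46, 1.84, -0.0, 0.84, 1.03]
A 0.75 [-0.54, 0.46, 1.84, -0.0, 0.84, 0.28]
A 1.5 [-0.54, 0.46, 1.84, -0.0, 0.84, -0.47]
A 2.25 [-0.54, 0.46, 1.84, -0.0, 0.84, -1.22]
A 3.0 [-0.54, 0.46, 1.84, -0.0, 0.84, -1.97]
base -3.0 [0.07, 0.41, 1.72, -0.0, 1.01, -1.65]
base -2.25 [0.07, 0.41, 1.72, -0.0, 1.01, -2.4]
base -1.5 None
base -0.75 [0.07, 0.41, 1.72, -0.0, 1.01, 2.39]
base 0.0 [0.07, 0.41, 1.72, -0.0, 1.01, 1.64]
base 0.75 [0.07, 0.41, 1.72, -0.0, 1.01, 0.89]
base 1.5 [0.07, 0.41, 1.72, -0.0, 1.01, 0.14]
base 2.25 [0.07, 0.41, 1.72, -0.0, 1.01, -0.61]
base 3.0 [0.07, 0.41, 1.72, -0.0, 1.01, -1.36]
[0.08 0.18 1.5  0.   1.47 0.08] 2.6 cam [0.52  0.19  0.493] [[1.0, -0.0, -0.0], [-0.0, -0.96, 0.29], [-0.0, -0.29, -0.96]] [[325.2, 0.0, 279.9], [0.0, 325.2, 208.9], [0.0, 0.0, 1.0]]
```

View pics/w1.png

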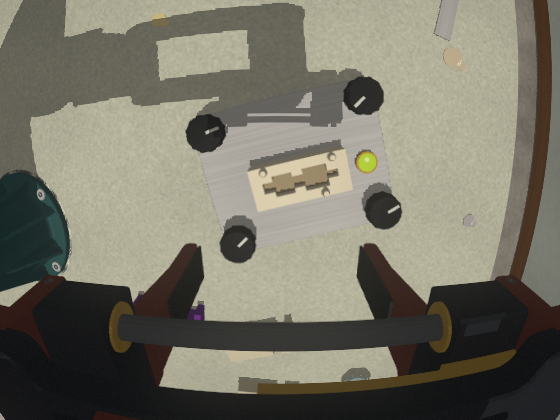

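The wrist view shows knobs a (363,96), b (206,133), c (239,244) and d (383,210). Line a points back towards −x and the others roughly +x. The lower half at (300,180) has two keys on its +y edge and one at −y near +x, so its +x points to the spirit level (366,161).

```bash
cat >> h.py <<'E'
def onplane(c,uv,z):
    """world xy of pixels uv (n,2) at world height z"""
    K,R,t=c["intrinsics"],c["R"],c["t"];uv=np.atleast_2d(uv).astype(float)
    p=np.c_[(uv[:,0]-K[0,2])/K[0,0],(uv[:,1]-K[1,2])/K[1,1]]
    if c.get("fish"):
        th=np.linalg.norm(p,axis=1,keepdims=True);p=p*np.where(th>1e-9,np.tan(th)/np.maximum(th,1e-9),1)
    d=np.c_[p,np.ones(len(p))]@R;o=-R.T@t
    return o[:2]+d[:,:2]*((z-o[2])/d[:,2:])
def knob(c,P,xy):
    g=c["image"].max(2)
    near=(np.hypot(P[...,0]-xy[0],P[...,1]-xy[1])<.035)&(P[...,2]>.065)
    top=near&(np.hypot(P[...,0]-xy[0],P[...,1]-xy[1])<.018)
    z=np.nanmedian(P[...,2][top])
    v,u=np.nonzero(near);w=onplane(c,np.c_[u,v],z)
    ctr=np.array(cv2.minEnclosingCircle(w[g[v,u]<60].astype(np.float32))[0])
    k=np.hypot(*(w-xy).T)<.026
    ln=w[k&(g[v,u]>110)]
    return z,ctr,ln
E
python3 - <<'E'
from h import *
a=dict(np.load("w1.npz"));P=pts(a);im=a["image"]
px=dict(a=(363,96),b=(206,133),c=(239,244),d=(383,210))
C={};L={};Z={}
for n,p in px.items():
  xy=onplane(a,p,.085)[0]
  for _ in range(2):
    z,ctr,ln=knob(a,P,xy)
    m=(np.hypot(P[...,0]-xy[0],P[...,1]-xy[1])<.04)&(P[...,2]>z-.012)&(P[...,2]<z+.01)
    v,u=np.nonzero(m);w=onplane(a,np.c_[u,v],z)
    w=w[np.hypot(*(w-xy).T)<.03]
    xy=(w.max(0)+w.min(0))/2
  C[n],L[n],Z[n]=xy,ln,z
  _,_,vt=np.linalg.svd(ln-ln.mean(0));d=vt[0]*np.sign(vt[0]@(ln.mean(0)-xy))
  print(n,"ctr",xy.round(4),"size",(w.max(0)-w.min(0)).round(4),"z",z.round(4),"nline",len(ln),"off",np.hypot(*(ln.mean(0)-xy)).round(4),"ang",np.degrees(np.arctan2(d[1],d[0])).round(1),np.degrees(np.arctan2(*(ln.mean(0)-xy)[::-1])).round(1))
bx=(C["a"]+C["d"]-C["b"]-C["c"]);print("board yaw",np.degrees(np.arctan2(bx[1],bx[0])),"ctr",sum(C.values())/4,[np.hypot(*(C[i]-C[j])).round(4) for i,j in("ab","dc","ad","bc")])
# plate plane
yb=np.arctan2(bx[1],bx[0]);c0=sum(C.values())/4
Q=P[...,:2]-c0;X=Q@[np.cos(yb),np.sin(yb)];Y=Q@[-np.sin(yb),np.cos(yb)]
m=(abs(X)<.12)&(abs(Y)<.098)&(abs(P[...,2]-.045)<.012)&(np.hypot(X-.1,Y)>.025)&~((abs(X)<.078)&(abs(Y)<.045))&((abs(X)<.07)|(abs(Y)<.045))
A=np.c_[X[m],Y[m],np.ones(m.sum())];s=np.linalg.lstsq(A,P[...,2][m],rcond=None)[0];print("plane",s.round(4),m.sum())
for n,(i,j) in dict(a=(1,1),b=(-1,1),c=(-1,-1),d=(1,-1)).items(): print(n,"over plate",(Z[n]-s@[.105*i,.08*j,1]).round(4))
# mould base parting face
m=(abs(X)<.08)&(abs(Y)<.05)&(P[...,2]>.07)&(P[...,2]<.088)&(im[...,2]>140)
m=cv2.morphologyEx(m.astype(np.uint8),cv2.MORPH_OPEN,np.ones((3,3)))
zf=np.nanmedian(P[...,2][m>0]);v,u=np.nonzero(m);w=onplane(a,np.c_[u,v],.081)
print("face z",zf,cv2.minAreaRect((w*1000).astype(np.float32)))
E
```

```text
a ctr [0.6249 0.2143] size [0.0496 0.0479] z 0.0906 nline 62 off 0.0069 ang -148.4 -99.6
b ctr [0.4242 0.1657] size [0.051  0.0486] z 0.0857 nline 38 off 0.0028 ang 12.3 47.0
c ctr [0.4612 0.0125] size [0.05   0.0524] z 0.0866 nline 71 off 0.0035 ang 23.4 -2.5
d ctr [0.6613 0.0616] size [0.0514 0.0514] z 0.0857 nline 49 off 0.0118 ang 55.8 2.8
board yaw 13.705807283145052 ctr [0.54289332 0.11351817] [np.float64(0.2066), np.float64(0.2061), np.float64(0.157), np.float64(0.1576)]
plane [-0.0022 -0.0016  0.0452] 9553
a over plate 0.0458
b over plate 0.0405
c over plate 0.0411
d over plate 0.0406
face z 0.08117640840160752 ((546.4180297851562, 103.01170349121094), (130.32757568359375, 57.03668212890625), 13.11093807220459)
```

```bash
python3 - <<'E'
from h import *
a=dict(np.load("w1.npz"));g=a["image"].max(2)
C=dict(a=(.6249,.2143,.0906),b=(.4242,.1657,.0857),c=(.4612,.0125,.0866),d=(.6613,.0616,.0857))
v,u=np.mgrid[0:420,0:560]
for n,(x,y,z) in C.items():
  w=onplane(a,np.c_[u.ravel(),v.ravel()],z);r=np.hypot(*(w-[x,y]).T)
  m=((r<.020)&(g.ravel()>75)).reshape(420,560).astype(np.uint8)
  k,lab,st,ce=cv2.connectedComponentsWithStats(m)
  i=1+np.argmax(st[1:,4]);p=w[lab.ravel()==i]
  e=np.linalg.svd(p-p.mean(0))[2][0];o=p.mean(0)-[x,y];e*=np.sign(e@o)
  print(n,len(p),"board-frame angle",np.degrees(np.arctan2(e[1],e[0])).round(1)-13.5,"centroid",np.degrees(np.arctan2(o[1],o[0])).round(1)-13.5,np.hypot(*o).round(4))
E
```

```text
a 62 board-frame angle -147.8 centroid -141.9 0.0104
b 49 board-frame angle 5.699999999999999 centroid 8.5 0.0095
c 50 board-frame angle 30.200000000000003 centroid 25.1 0.0098
d 44 board-frame angle 16.5 centroid -0.8000000000000007 0.0127
```

```bash
python3 - <<'E'
from h import *
x,y=.6249,.2143;y0=-2.59
move_ptp((x,y,.15),down(y0)); print(current_joint_pos().round(2))
print(servo_line((x,y,.062),rate=.08,contact_N=8),current_position().round(4))
move_gripper(0.0);print("gap",current_finger_gap(),"grip",current_grip_force(),current_force().round(1))
n=6;T=3.84
for i in range(1,n+1):
  servo_line((x,y,.062-T/(2*np.pi)*.01*i/n),down(y0-T*i/n),rate=.0016)
  print(i,current_clock(),current_joint_pos()[5].round(2),current_force().round(1),current_torque().round(2),current_finger_gap())
move_gripper(.08)
p=current_position();servo_line((x,y,.15),rate=.1)
move_ptp((.52,.11,.33),down(1.57));sleep(.3)
a=capture("wrist");a["fish"]=1;np.savez("w2.npz",**a);cv2.imwrite("pics/w2.png",a["image"]);print(current_clock())
P=pts(a)
C=dict(a=(.6249,.2143,.085),b=(.4242,.1657,.0857),c=(.4612,.0125,.0866),d=(.6613,.0616,.0857));g=a["image"].max(2)
v,u=np.mgrid[0:420,0:560]
for k,(x,y,z) in C.items():
  w=onplane(a,np.c_[u.ravel(),v.ravel()],z);r=np.hypot(*(w-[x,y]).T)
  m=((r<.020)&(g.ravel()>75)).reshape(420,560).astype(np.uint8)
  _,lab,st,_=cv2.connectedComponentsWithStats(m);i=1+np.argmax(st[1:,4]);p=w[lab.ravel()==i]
  e=np.linalg.svd(p-p.mean(0))[2][0];e*=np.sign(e@(p.mean(0)-[x,y]))
  print(k,len(p),np.degrees(np.arctan2(e[1],e[0])).round(1)-13.5,"ztop",np.nanmedian(P[...,2].ravel()[r<.018]).round(4))
yb=np.radians(13.5);Q=P[...,:2]-[.5429,.1135];X=Q@[np.cos(yb),np.sin(yb)];Y=Q@[-np.sin(yb),np.cos(yb)]
m=(abs(X)<.12)&(abs(Y)<.098)&(abs(P[...,2]-.045)<.012)&(np.hypot(X-.1,Y)>.025)&~((abs(X)<.078)&(abs(Y)<.045))&((abs(X)<.07)|(abs(Y)<.045))
print("plane",np.linalg.lstsq(np.c_[X[m],Y[m],np.ones(m.sum())],P[...,2][m],rcond=None)[0].round(4))
m=(abs(X)<.08)&(abs(Y)<.05)&(P[...,2]>.07)&(P[...,2]<.088)&(a["image"][...,2]>140)
m=cv2.morphologyEx(m.astype(np.uint8),cv2.MORPH_OPEN,np.ones((3,3)))
v,u=np.nonzero(m);print("base",cv2.minAreaRect((onplane(a,np.c_[u,v],.081)*1000).astype(np.float32)),np.nanmedian(P[...,2][m>0]))
E
```

```text
[ 0.23  0.51  1.45 -0.    1.18 -1.9 ]
False [0.6254 0.2144 0.0626]
gap 0.04750296751896714 grip 29.990876019001007 [-2.  3.  3.]
1 7.0667 -1.26 [-3.8  6.2  1.4] [ 1.03  0.5  -0.05] 0.04817354411684972
2 7.8583 -0.62 [-2.6  9.1  3.3] [ 1.49  0.52 -0.1 ] 0.04739361941009026
3 8.65 0.02 [ 0.6 11.   1.6] [ 1.84  0.5  -0.11] 0.047508121117286604
4 9.4417 0.66 [ 1.9 10.5  0.8] [ 2.01  0.26 -0.07] 0.04752405367845135
5 10.2333 1.3 [3.7 9.  1.4] [ 1.79 -0.02 -0.08] 0.047668531718644734
6 11.025 1.94 [3.8 4.3 4.4] [ 1.26 -0.31 -0.08] 0.04762395170614369
14.7833
a 44 -9.5 ztop 0.0861
b 52 6.699999999999999 ztop 0.0861
c 54 33.6 ztop 0.0864
d 45 17.5 ztop 0.0863
plane [0.0028 0.0038 0.0457]
base ((546.3262939453125, 101.84574127197266), (130.60850524902344, 57.09050750732422), 13.588515281677246) 0.08167078522507389
```

View pics/w2.png

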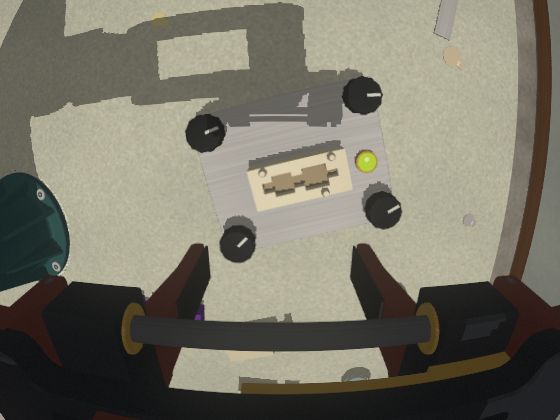

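The picture shows line a (374,95) now pointing +x. All four knob tops are at 86 mm, tilt is about 0.005 rad and the line sum balances, so the board is level. Next is the upper half.

```bash
python3 - <<'E'
from h import *
move_ptp((.46,-.2,.33),down(1.57));sleep(.1)
a=capture("wrist");a["fish"]=1;np.savez("w3.npz",**a);P=pts(a)
m=(np.hypot(P[...,0]-.482,P[...,1]+.208)<.085)&(P[...,2]>.02)&(P[...,2]<.045)&(a["image"][...,2]>120)&(a["image"][...,1]>100)
m=cv2.morphologyEx(m.astype(np.uint8),cv2.MORPH_OPEN,np.ones((3,3)))
v,u=np.nonzero(m);print(cv2.minAreaRect((onplane(a,np.c_[u,v],.034)*1000).astype(np.float32)),np.nanmedian(P[...,2][m>0]))
v0,u0=max(int(np.mean(v))-70,0),max(int(np.mean(u))-90,0)
cv2.imwrite("pics/w3.png",cv2.resize(a["image"][v0:v0+140,u0:u0+180],None,fx=3,fy=3));print(u0,v0,current_clock())
E
```

```text
((481.96539306640625, -210.86265563964844), (130.53363037109375, 57.512718200683594), 13.584885597229004) 0.035595023918497684
203 106 16.1333
```

View pics/w3.png

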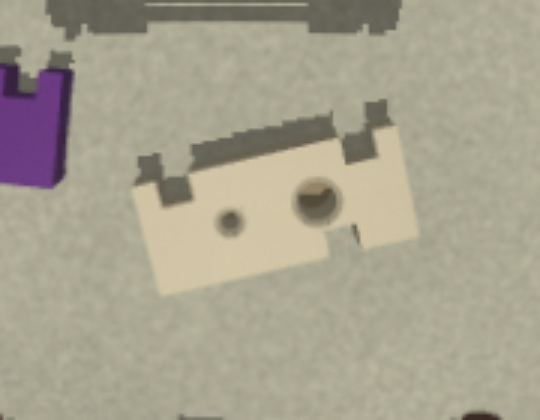

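The crop confirms it: notches near both ends of the +y side (175,190), (358,147), a single −y notch (343,235) towards +x, and the large hole at (317,200). So this is mould_top with +x to the right at 13.6°. The purple one is at (35,130).

```bash
python3 - <<'E'
from h import *
A=np.array([.4820,-.2109]);B=np.array([.5463,.1022]);ya=np.radians(13.6);yb=np.radians(13.5)
move_gripper(.088)
move_ptp((*A,.10),down(ya));print(current_joint_pos().round(2))
print(servo_line((*A,.006),rate=.08,contact_N=8),current_position().round(4))
move_gripper(0);print("gap",current_finger_gap(),current_grip_force(),current_force().round(1))
z0=current_position()[2]
servo_line((*A,.16),rate=.12);print("gap",current_finger_gap(),current_force().round(1))
move_ptp((*B,.16),down(yb));sleep(.2)
servo_line((*B,z0+.081+.018),rate=.1)
print(z0,current_position().round(4),current_force().round(1),current_clock())
a=capture("wrist");np.savez("w4.npz",**a,fish=1);cv2.imwrite("pics/w4.png",a["image"])
E
```

```text
[-0.54  0.4   1.8   0.    0.94  0.79]
False [ 0.4824 -0.2111  0.0065]
gap 0.05591206981101328 29.997442066669464 [-0.   3.6  4.8]
gap 0.0558556922346489 [ 0.1 -1.1 -5.2]
0.006082845793832208 [0.5467 0.1022 0.1053] [ 0.   0.2 -4.4] 23.2
```

View pics/w4.png

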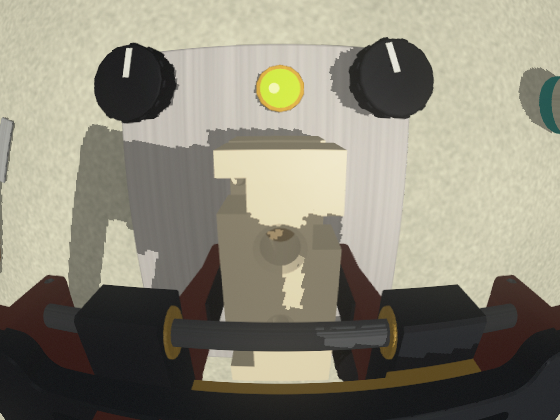

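The view shows the block held squarely over the lower half: the +x end edges meet near (280,145) and the +y notch is at (232,195). Lowering gently.

```bash
python3 - <<'E'
from h import *
B=(.5463,.1022)
servo_line((*B,.0925),rate=.04,contact_N=8);print(current_position().round(4),current_force().round(1))
print(servo_line((*B,.0845),rate=.012,contact_N=5),current_position().round(4),current_force().round(1),current_torque().round(2),current_clock())
E
```

```text
[0.546  0.1022 0.0922] [ 0.1  1.3 -4.4]
True [0.5463 0.1022 0.086 ] [-0.1 -0.7  5.4] [0.18 0.12 0.02] 24.275
```

```bash
python3 - <<'E'
from h import *
B=(.5463,.1022)
move_gripper(.085);print(current_force().round(1))
servo_line((*B,.2),rate=.1);move_ptp((.52,.11,.33),down(1.57));sleep(.3)
a=capture("wrist");a["fish"]=1;np.savez("w5.npz",**a);cv2.imwrite("pics/w5.png",a["image"]);P=pts(a)
m=(np.hypot(P[...,0]-.546,P[...,1]-.102)<.085)&(P[...,2]>.1)&(P[...,2]<.13)
m=cv2.morphologyEx(m.astype(np.uint8),cv2.MORPH_OPEN,np.ones((3,3)))
v,u=np.nonzero(m);print(cv2.minAreaRect((onplane(a,np.c_[u,v],.115)*1000).astype(np.float32)))
X=P[m>0];s=np.linalg.lstsq(np.c_[X[:,:2]-[.546,.102],np.ones(len(X))],X[:,2],rcond=None)[0];print("top plane",s.round(4))
yb=np.radians(13.5);Q=P[...,:2]-[.5429,.1135];X=Q@[np.cos(yb),np.sin(yb)];Y=Q@[-np.sin(yb),np.cos(yb)]
m=(abs(X)<.12)&(abs(Y)<.098)&(abs(P[...,2]-.045)<.012)&(np.hypot(X-.1,Y)>.025)&~((abs(X)<.078)&(abs(Y)<.045))&((abs(X)<.07)|(abs(Y)<.045))
print("plate",np.linalg.lstsq(np.c_[X[m],Y[m],np.ones(m.sum())],P[...,2][m],rcond=None)[0].round(4),current_clock())
E
```

```text
[ 0.6 -0.5 -1.2]
((546.7470703125, 101.75325012207031), (130.896484375, 58.9257926940918), 12.981139183044434)
top plane [ 0.0066 -0.0237  0.1149]
plate [0.0027 0.0036 0.0457] 27.7667
```

View pics/w5.png

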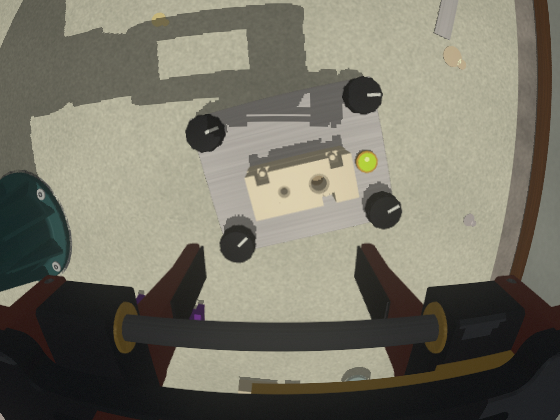

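The mould looks closed and centred, with keys showing in the notches at (262,175), (334,158) and (328,199). I'm re-fitting the top plane from interior pixels, because the mask took in side faces.

```bash
python3 - <<'E'
from h import *
for f,h0,w in(("w5.npz",.115,.024),):
  P=pts(dict(np.load(f)));y=np.radians(13.5);Q=P[...,:2]-[.5465,.102];X=Q@[np.cos(y),np.sin(y)];Y=Q@[-np.sin(y),np.cos(y)]
  m=(abs(X)<.06)&(abs(Y)<w)&(abs(P[...,2]-h0)<.006)
  for _ in range(3):
    A=np.c_[X[m],Y[m],np.ones(m.sum())];s=np.linalg.lstsq(A,P[...,2][m],rcond=None)[0]
    m&=abs(P[...,2]-(s[0]*X+s[1]*Y+s[2]))<.004
  r=np.std(P[...,2][m]-(s[0]*X+s[1]*Y+s[2])[m]);print(s.round(4),m.sum(),r.round(4))
E
```

```text
[0.003  0.0073 0.1155] 3353 0.0009
```

Top plane is 115.5 mm at its centre and parallel to the plate (0.003, 0.007 against 0.003, 0.004), so the halves are flush. Handing in.

```bash
python3 -c "
from bench import *
print(close_job(),current_clock())"
```

```text
the job is handed in; nothing more can be done
the job is handed in; nothing more can be done
```

I screwed foot a down about 0.6 turn, which brought the board level (tilt about 0.005 rad), closed the mould flush and right way round with its matching upper half, and handed the job in; foot forces were not measured directly, and the hand-in returned no verdict.

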